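# Hold a transformer under the sprung arm of the tinning jig

### The job

Set the small transformer up for tinning its leads: swing the jig's sprung hold-down arm back until it stays open by itself, seat the transformer flat in the fenced nest with its coloured leads to the front (the side away from the arm's hinge), then bring the arm back over so that its rubber pad bears down on the transformer, and let go. Leave the charger block and the heatsink where they lie.

Things in the scene. Friction and masses are not known exactly. Their poses are not given: they have to be found in the camera images.
- jig: Lead-tinning jig, fixed: blue base plate 176 x 100 mm on rubber feet, its top 10 mm above the bench. Origin at the centre of its underside; x runs from the front (nest) to the rear (arm's hinge), y to the left seen from the front, z up. Two aluminium cheeks (x +18 to +68 mm, 44 mm apart over their outsides, up to 84 mm high) carry the arm.
- nest (a point): Centre of the nest's floor, on the jig at x -35 mm, z 10 mm, axes as the jig's. The nest is a shallow pocket, 21 mm in x by 46 mm in y, inside a fence 6 mm high and 6 mm thick; it takes the foot of the transformer's core with 2 mm of play all round. Open above when the arm is back.
- hold_down (a joint): Arm angle, rad: 0 forward over the empty nest (rest stop), about 0.07 with the pad on a seated transformer, 1.57 upright, 2.0 back against its stop. Hinge axis: the jig's y. An over-centre spring pulls it forward and down below about 1.2 (0.5 N m near 0) and holds it back above (0.35 N m at 2.0), lightly damped. Moving the T-bar takes about 5 N.
- hinge (a point): On the hinge axis of the arm, mid-width: jig x +45 mm, 58 mm above the bench.
- bar_left (a point): Middle of the left (jig +y) red sleeve of the T-bar at the end of the arm. The T-bar is a round bar along the jig's y, 98 mm from the hinge axis (level with it when the arm is forward). Each sleeve is 13 mm thick and 38 mm long, centred 38 mm to the side of the arm's middle, free on all sides so that it can be pinched from above.
- bar_right (a point): The same on the right (jig -y) sleeve of the T-bar.
- pressure_pad: Black rubber swivel foot, 16 mm across, under the arm's nose, 78 mm from the hinge axis; its flat underside is 7.5 mm below its origin and 18.5 mm below the arm's middle line. With the arm forward it presses on the top of a seated transformer's core with about 7 N.
- transformer: Small mains transformer, 160 g, standing: grey core 17 x 42 x 35 mm (x, y, z), a bobbin 32 x 26 mm (x, y) that stands out before and behind it from 7 to 29 mm high, and coloured leads sticking out on the -x side. Origin on the underside; the core's centre is 14.5 mm from it towards +x. Well gripped across the 42 mm of the core (along y).
- core (a point): Centre of the transformer's core, 14.5 mm in +x and 17.5 mm above the transformer's origin.
- leads (a point): Point amid the coloured leads, 20 mm from the transformer's origin towards -x.
- charger_block: White plug-in charger block lying on its back, 30 x 44 mm, 26 mm high with two pins up to 44 mm; bystander. Origin at the centre of its underside.
- heatsink_part: Transistor on a black finned heatsink, 17 x 34 x 30 mm; bystander. Origin at the centre of its underside.

How it is judged:
By the outcome, as a careful person would: the job done as asked, in the order asked, and still so for the second after the job is handed in, with the robot touching nothing.
It also fails if it takes over 64 s, if anything falls off the work surface, if the arm or the gripper's body presses on something with over 40 N, if the wrist force passes 120 N, or if a joint passes its speed limit or range.

### The arm

A 6-joint arm with a two-finger parallel gripper is mounted at the origin on a cart in front of the work surface, level with it; the furniture and walls round the work are solid. World frame = base frame: x ahead of the robot, y to its left, z up, the work surface at z = 0. Lengths are in m, angles in rad, forces in N, time in s.
With the tool pointing down it reaches from about 0.375 to 0.9 m from the base axis. Payload 3.1 kg.
Tool frame: the origin (TCP) lies on the centre line of the jaws, within the pads' length; the fingertips stand 22 mm ahead of it and the grasp point (between the pads) lies 3 mm ahead of it; z points along the fingers, y is the line along which they close (so a half turn about z gives the same grasp; the last joint's range is limited). The gripper opens to 85 mm and grips with 20 to 120 N. Pads are 22 mm wide; open, the fingers measure 114 mm over their backs; the gripper's body (76 mm by 85 mm) begins 54 mm behind the grasp point. The pads swing forward as they close: fully open they stand 13 mm farther back than shut.
Start: joints at [-1.359, 0.527, 1.433, -0, 1.181, -0.178], TCP at [0.238, -0.578, 0.253] pointing down, gripper open.
Joint ranges: [-3.08, 3.08], [-0.75, 2.2], [0.22, 2.44], [-1.43, 4.57], [0, 2.65], [-2.85, 2.85]. Speed limits (rad/s): [2.79, 2.79, 3.14, 3.14, 3.14, 3.14].

### API

Orientations are given as a unit quaternion [x, y, z, w].
In Python, from station import manip gives the robot as it stands.
- The arm moves only by the shell command python3 drive.py [FORCE], which reads ROWS from standard input. ROWS is a JSON object whose key "moves" holds a list of rows, 1 to 20 of them, each of 5 numbers: dx, dy, dz in units of 100 mm, then a turn about the tool's z in units of 0.1 rad, then the opening from 0.0 (shut) to 1.0 (fully open); each row is the pose to reach, as a shift and turn from the pose commanded when the command began, along the tool's axes at that moment; what a row does not reach only later rows make up. A row lasts 1/10 s, in which the tool goes at most 0.05 m and 0.15 rad, less where a joint would pass 70% of its speed; a pose out of reach is approached as far as the arm can. The fingers move at their own pace and stop on an object; FORCE is the grip in N (left out, the last holds). Time passes only in rows, so rows that do not move let the fingers close. It prints the time, the measured TCP pose, the force, the opening and the grip force at its end. Input that does not fit is refused with a message, and nothing moves.
- manip.sense(): the state, without advancing time (a new reading comes with each control period).
- manip.snapshot(name): name is "scene" or "top" or "wrist"; returns a dict with "pixels" (384x512x3 uint8, red, green, blue), "range_z" (384x512 float32, m along the optical axis (not along the pixel's ray), 0 where there is no reading), "fov_y" (degrees; the focal length in pixels is half the picture's height over the tangent of half this angle, whatever the lens; pixels are square), "cx", "cy" (the principal point, pixels), "k1" (the pictures are not rectified: a ray, as slopes to the right and down, at radius r is drawn at 1 + k1 r^2 times it, then the intrinsics apply), "R" (3x3) and "t" (3): a world point X has camera coordinates R X + t; the wrist camera has in their place "hand_eye" (4x4, takes a point from camera to tool coordinates, whose origin is the TCP and whose axes are the flange's). Camera axes: x right, y down, z forward; pixel columns grow to the right and rows downward; lengths in m; the calibration is good to about 2 mm. A picture is of the moment at which its call begins: read the wrist's pose just before it.
- manip.sign_off(): hands the job in; it is judged then, once.
The state is a dict: "t": time; "q": joint angles; "qd": joint speeds; "tau": joint torques, N m; "tcp_pos": TCP position; "tool_rot": TCP orientation; "force": force on the tool from outside, world axes, zero at the start; "ft_torque": the same for the moment, N m; "finger_gap": opening from 0.0 (shut) to 1.0 (fully open); "gripper_force": force on a finger pad.
Only numpy, scipy, OpenCV 4.12 (cv2) and the standard library are available. Lean on these libraries where they do the work, as an engineer would, in place of code of your own. Each camera call takes 0.05 s, during which the arm holds its last target. There are 200 camera calls.

## Working session

There is one attempt and no reset: what is moved stays moved. The work goes in short steps, Python scripts to look and compute and a shell command to move; the robot and the scene stay as the last step left them, time stands still between calls to the robot, and variables do not carry over. Pictures are saved under pics/ and viewed, at most 10 in all, crops included, and the job is handed in when it is done.

```bash
ls; mkdir -p pics
python3 - <<'E'
from station import manip
import cv2, numpy as np
s=manip.sense(); print(s)
for n in ("scene","top"):
    d=manip.snapshot(n); cv2.imwrite(f"pics/{n}0.png",d["pixels"][:,:,::-1]); np.save(f"{n}0.npy",d,allow_pickle=True)
    print(n,{k:v for k,v in d.items() if k not in("pixels","range_z")})
E
```

```text
drive.py
pics
station.py
{'t': 0.0, 'q': array([-1.35947515e+00,  5.28497004e-01,  1.43391865e+00, -1.08364249e-05,
        1.18139190e+00, -1.78495035e-01]), 'qd': array([-0.00041693, -0.00167696, -0.00064094, -0.0005655 , -0.00077234,
       -0.00205407]), 'tau': array([ 9.69145549e-04, -4.42347300e+01, -1.78023881e+01, -5.02295711e-05,
        8.34821753e-03, -2.20552792e-06]), 'tcp_pos': array([ 0.23739485, -0.57742833,  0.25230942]), 'tool_rot': array([ 9.81064470e-01,  1.93678286e-01, -2.31854022e-05, -1.10721490e-03]), 'force': array([-0.12579391,  0.35752205, -0.14897333]), 'ft_torque': array([ 0.03334555, -0.01054654,  0.0158943 ]), 'gripper_force': 0.0, 'finger_gap': 1.0040434967075331}
scene {'fov_y': 45.00508474177254, 'cx': 250.2434473552089, 'cy': 192.6220813426394, 'k1': 0.02068405037775345, 'R': array([[-0.80000595, -0.59976775,  0.01640503],
       [-0.40596452,  0.5209619 , -0.75086051],
       [ 0.44179552, -0.60735274, -0.66025705]]), 't': array([0.42397057, 0.27485758, 0.8254948 ])}
top {'fov_y': 54.45022519028555, 'cx': 256.0145062386837, 'cy': 187.65714445674618, 'k1': -0.028706089582501027, 'R': array([[-0.00224096, -0.99944851, -0.0331308 ],
       [-0.99541862,  0.00539634, -0.09546018],
       [ 0.09558632,  0.0327651 , -0.99488175]]), 't': array([0.01977238, 0.52509733, 0.8674204 ])}
```
View pics/scene0.png

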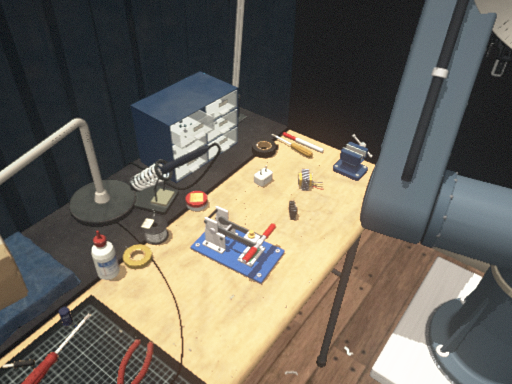

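View pics/top0.png

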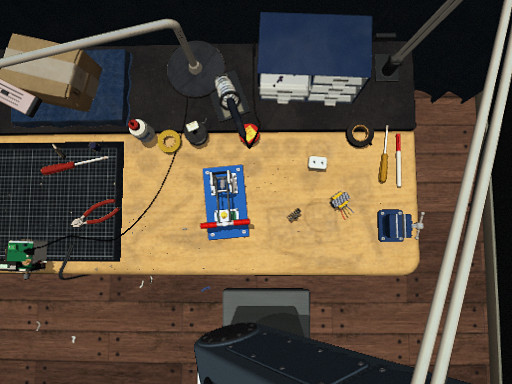

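The scene and top views show three things. The jig is at top (227,200) with its nest and red bar toward the robot. The transformer is at top (342,203) with its leads to the lower right, and the charger is at (317,162). The heatsink is at (294,214).

Create h.py:
```python
import numpy as np, cv2
from scipy.spatial.transform import Rotation as Ro
def cam(d,s=None):
    """returns K,dist-like undistort fn -> (origin, dirs) in world"""
    if "R" in d: R=d["R"].T; o=-R@d["t"]
    else:
        T=np.eye(4); T[:3,:3]=Ro.from_quat(s["tool_rot"]).as_matrix(); T[:3,3]=s["tcp_pos"]
        W=T@d["hand_eye"]; R=W[:3,:3]; o=W[:3,3]
    return R,o
def K(d):
    f=192/np.tan(np.radians(d["fov_y"]/2)); return np.array([[f,0,d["cx"]],[0,f,d["cy"]],[0,0,1.]])
def rays(d,px,s=None):
    R,o=cam(d,s); px=np.asarray(px,float).reshape(-1,1,2)
    n=cv2.undistortPoints(px,K(d),np.array([d["k1"],0,0,0.]))[:,0]
    return o,(R@np.c_[n,np.ones(len(n))].T).T
def plane(d,px,z,s=None):
    o,v=rays(d,px,s); return o+v*((z-o[2])/v[:,2])[:,None]
def tri(l):  # list of (o,v)
    A=0;b=0
    for o,v in l:
        v=v/np.linalg.norm(v); P=np.eye(3)-np.outer(v,v); A=A+P; b=b+P@o
    return np.linalg.solve(A,b)
def proj(d,X,s=None):
    R,o=cam(d,s); r=R.T
    return cv2.projectPoints(np.asarray(X,float).reshape(-1,3),cv2.Rodrigues(r)[0],-r@o,K(d),np.array([d["k1"],0,0,0.]))[0][:,0]
def load(n):
    return np.load(n,allow_pickle=True).item()
def cloud(d,s=None):
    u,v=np.meshgrid(np.arange(512),np.arange(384)); px=np.c_[u.ravel(),v.ravel()]
    o,w=rays(d,px,s); return (o+w*d["range_z"].ravel()[:,None]).reshape(384,512,3)
```

Run:
```python
from h import *
d=load("top0.npy"); e=load("scene0.npy")
for n,px,z in(("tr",(342,203),.02),("charger",(317,162),.026),("heat",(294,214),.02)): print(n,plane(d,[px],z),cloud(d)[px[1],px[0]])
for n,dd in(("top",d),("scene",e)):
    hsv=cv2.cvtColor(dd["pixels"],cv2.COLOR_RGB2HSV)
    m=cv2.inRange(hsv,(105,120,60),(125,255,255)); 
    m=cv2.morphologyEx(m,cv2.MORPH_CLOSE,np.ones((9,9)))
    cs=sorted(cv2.findContours(m,0,2)[0],key=cv2.contourArea)[-3:]
    for c in cs:
        p=plane(dd,c.reshape(-1,2),.01)[:,:2]
        print(n,c.mean((0,1)),cv2.minAreaRect((p*1000).astype(np.float32)))
    m=cv2.inRange(hsv,(0,170,120),(6,255,255))|cv2.inRange(hsv,(174,170,120),(180,255,255))
    for c in cv2.findContours(m,0,2)[0]:
        if cv2.contourArea(c)>15: print(n,"red",cv2.minAreaRect(c))
```

```text
tr [[ 0.48784698 -0.18701765  0.02      ]] [ 0.48731067 -0.18505751  0.02998097]
charger [[ 0.58608157 -0.12859594  0.026     ]] [ 0.58592661 -0.12847186  0.0269406 ]
heat [[ 0.46211057 -0.07252598  0.02      ]] [ 0.46188952 -0.07192065  0.02886434]
top [225. 203.] ((493.02130126953125, 93.14512634277344), (174.40821838378906, 98.58385467529297), 5.314566135406494)
top [82.48412698 96.35714286] ((794.1029052734375, 490.2835693359375), (311.0638732910156, 199.62957763671875), 87.10313415527344)
top [304.9047619   48.69047619] ((880.3829956054688, -130.00990295410156), (285.14404296875, 184.66024780273438), 87.01734161376953)
top red ((207.93565368652344, 224.85643005371094), (5.0746893882751465, 16.020099639892578), 84.2894058227539)
top red ((241.4604034423828, 221.6039581298828), (4.676674842834473, 15.323573112487793), 84.2894058227539)
top red ((102.54702758789062, 216.72030639648438), (4.908670902252197, 32.69300842285156), 65.85445404052734)
top red ((97.51622009277344, 205.6027069091797), (5.16212797164917, 32.649635314941406), 62.59242630004883)
top red ((56.57691955566406, 166.88461303710938), (5.099019527435303, 32.163047790527344), 78.69007110595703)
top red ((397.5, 142.0), (16.0, 3.0), 90.0)
top red ((250.59999084472656, 126.20000457763672), (13.914020538330078, 5.692099571228027), 18.434947967529297)
top red ((132.25001525878906, 123.75001525878906), (8.485280990600586, 7.77817440032959), 45.0)
scene [144. 113.] ((1039.072021484375, -155.22511291503906), (0.0, 0.0), 0.0)
scene [133. 111.] ((1072.566162109375, -142.79415893554688), (0.0, 0.0), 0.0)
scene [239.22012579 256.05031447] ((492.6847839355469, 97.85443115234375), (169.9706573486328, 93.90492248535156), 6.217794895172119)
scene red ((249.7269287109375, 253.56536865234375), (4.823818683624268, 14.032927513122559), 37.87498474121094)
scene red ((269.5000305175781, 229.50003051757812), (4.242640495300293, 12.727922439575195), 45.0)
```

```bash
cat > rel.py <<'E'
import sys; from h import *; from station import manip
# rel.py x y z heading_deg : target shift in tool axes from current (measured) pose
s=manip.sense(); R=Ro.from_quat(s["tool_rot"]).as_matrix(); a=[float(v) for v in sys.argv[1:5]]
h=np.arctan2(R[1,0],R[0,0]); t=-(np.radians(a[3])-h); t=(t+np.pi)%(2*np.pi)-np.pi
print("t",s["t"],"tcp",s["tcp_pos"].round(4),"head",np.degrees(h).round(2),"d",(R.T@(np.array(a[:3])-s["tcp_pos"])).round(4),"turn",t.round(3),"q",s["q"].round(2),"tilt",R[2,:].round(4))
E
python3 rel.py 0.43 -0.17 0.30 50
python3 - <<'E'
from h import *
from station import manip
d=load("top0.npy");c=cloud(d)
for px in((455,200),(480,100),(420,350),(425,30),(180,30),(80,45),(395,64)): print(px,c[px[1],px[0]].round(3))
s=manip.sense();w=manip.snapshot("wrist");print(w["hand_eye"].round(3),w["fov_y"])
E
```

```text
t 0.1 tcp [ 0.2374 -0.5775  0.2524] head 22.33 d [ 0.333  -0.3039 -0.0469] turn -0.483 q [-1.36  0.53  1.43  0.    1.18 -0.18] tilt [ 3.0e-04 -1.9e-03 -1.0e+00]
(455, 200) [ 0.54  -0.833 -0.741]
(480, 100) [ 0.98  -0.951 -0.706]
(420, 350) [ 0.346 -0.123  0.628]
(425, 30) [ 0.83  -0.332  0.186]
(180, 30) [0.826 0.164 0.208]
(80, 45) [0.785 0.352 0.238]
(395, 64) [ 0.807 -0.307  0.076]
[[-0.    -0.946 -0.325  0.084]
 [ 1.     0.    -0.002 -0.001]
 [ 0.001 -0.325  0.946 -0.12 ]
 [ 0.     0.     0.     1.   ]] 67.41381558515941
```

Run:
```python
from h import *
d=load("top0.npy");c=cloud(d)
for r in range(20,384,40):
    row=c[r,400:512]; k=np.where(row[:,2]>0.25)[0]
    print(r,[(400+i,row[i].round(2).tolist()) for i in k[::8]][:8])
```

```text
20 [(np.int64(405), [0.44, -0.01, 0.91]), (np.int64(435), [0.81, -0.32, 0.26]), (np.int64(500), [0.65, -0.25, 0.54]), (np.int64(508), [0.65, -0.26, 0.54])]
60 [(np.int64(490), [0.6, -0.23, 0.56]), (np.int64(498), [0.6, -0.24, 0.56]), (np.int64(509), [0.6, -0.25, 0.56])]
100 [(np.int64(481), [0.56, -0.21, 0.57]), (np.int64(489), [0.55, -0.22, 0.57]), (np.int64(501), [0.55, -0.23, 0.57])]
140 [(np.int64(471), [0.51, -0.19, 0.58]), (np.int64(479), [0.51, -0.2, 0.58]), (np.int64(488), [0.51, -0.21, 0.58]), (np.int64(496), [0.51, -0.21, 0.58])]
180 [(np.int64(462), [0.48, -0.18, 0.59]), (np.int64(470), [0.48, -0.18, 0.59]), (np.int64(480), [0.48, -0.19, 0.6]), (np.int64(488), [0.48, -0.2, 0.6])]
220 [(np.int64(452), [0.44, -0.16, 0.6]), (np.int64(460), [0.44, -0.17, 0.61]), (np.int64(470), [0.44, -0.18, 0.6]), (np.int64(478), [0.44, -0.18, 0.6])]
260 [(np.int64(442), [0.41, -0.15, 0.61]), (np.int64(450), [0.41, -0.15, 0.61]), (np.int64(463), [0.41, -0.16, 0.61]), (np.int64(471), [0.41, -0.17, 0.61])]
300 [(np.int64(420), [0.44, -0.01, 0.91]), (np.int64(439), [0.38, -0.14, 0.62]), (np.int64(451), [0.38, -0.15, 0.62]), (np.int64(459), [0.38, -0.15, 0.62])]
340 [(np.int64(422), [0.35, -0.13, 0.63]), (np.int64(430), [0.35, -0.13, 0.63]), (np.int64(443), [0.35, -0.14, 0.63]), (np.int64(451), [0.35, -0.14, 0.63])]
380 [(np.int64(400), [0.3, -0.13, 0.56]), (np.int64(408), [0.3, -0.14, 0.56]), (np.int64(416), [0.33, -0.12, 0.64]), (np.int64(424), [0.33, -0.12, 0.64]), (np.int64(432), [0.33, -0.13, 0.64]), (np.int64(440), [0.33, -0.13, 0.64]), (np.int64(448), [0.3, -0.17, 0.57]), (np.int64(456), [0.3, -0.17, 0.58])]
```

Run:
```python
from h import *
d=load("top0.npy");c=cloud(d); print("topcam",cam(d)[1])
for px in((210,345),(250,350),(300,365),(350,365),(380,375),(405,383),(415,360),(460,383),(470,370),(490,380),(505,380)): print(px,c[px[1],px[0]].round(3))
d=load("scene0.npy");c=cloud(d); print("scenecam",cam(d)[1])
for px in((470,10),(440,70),(430,120),(400,200),(385,215),(420,230),(480,210),(500,10),(508,30),(490,60),(500,70),(480,120),(450,300),(505,300)): print(px,c[px[1],px[0]].round(3),d["pixels"][px[1],px[0]])
cv2.imwrite("pics/crop.png",cv2.resize(d["pixels"][0:250,340:512,::-1],None,fx=2.4,fy=2.4,interpolation=2))
```

```text
topcam [ 0.43982244 -0.01149324  0.91376169]
(210, 345) [0.252 0.08  0.321]
(250, 350) [0.267 0.015 0.388]
(300, 365) [ 0.281 -0.046  0.478]
(350, 365) [ 0.291 -0.097  0.505]
(380, 375) [ 0.295 -0.117  0.542]
(405, 383) [ 0.298 -0.132  0.567]
(415, 360) [-0.141 -0.631 -0.737]
(460, 383) [ 0.304 -0.173  0.583]
(470, 370) [-0.183 -0.863 -0.737]
(490, 380) [-0.228 -0.95  -0.744]
(505, 380) [-0.189 -0.956 -0.647]
scenecam [0.0860615  0.61246008 0.74446321]
(470, 10) [ 0.22 -0.04  0.53] [ 97 109 115]
(440, 70) [0.219 0.023 0.473] [238 234 227]
(430, 120) [0.209 0.035 0.408] [61 66 70]
(400, 200) [0.202 0.096 0.31 ] [109 122 126]
(385, 215) [0.213 0.108 0.283] [89 90 94]
(420, 230) [0.163 0.097 0.275] [72 80 83]
(480, 210) [0.106 0.058 0.317] [128 141 150]
(500, 10) [ 0.187 -0.048  0.535] [145 138 127]
(508, 30) [ 0.171 -0.055  0.512] [180 171 155]
(490, 60) [ 0.301 -0.954  0.099] [27 30 29]
(500, 70) [ 0.215 -0.529  0.258] [29 28 28]
(480, 120) [ 0.263 -0.958 -0.11 ] [33 35 33]
(450, 300) [ 0.091 -0.05   0.009] [97 99 98]
(505, 300) [0.026 0.056 0.182] [59 65 70]
```

View pics/crop.png

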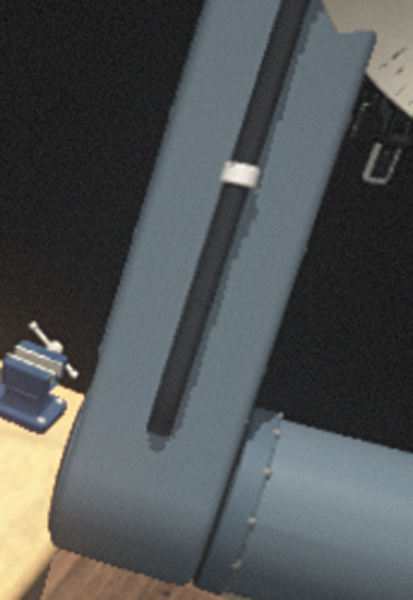

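The manual's scale: shifts go in units of 100 mm and turns go in units of 0.1 rad. Converting my numbers, 0.06 m is 0.6, -0.055 m is -0.55.

```bash
echo '{"moves":[[0.3, -0.3, 0, 0, 1], [0.6, -0.55, 0, 0, 1], [0.6, -0.55, 0, 0, 1]]}' | python3 drive.py
python3 - <<'E'
from h import *
from station import manip
d=manip.snapshot("scene"); e=load("scene0.npy")
for px in((500,3),(505,10),(508,20),(509,30),(470,10)): print(px,d["pixels"][px[1],px[0]],e["pixels"][px[1],px[0]],d["range_z"][px[1],px[0]],e["range_z"][px[1],px[0]])
cv2.imwrite("pics/s1.png",cv2.resize(d["pixels"][0:250,312:512,::-1],None,fx=2.4,fy=2.4,interpolation=2))
E
```

```text
t: 0.45
tcp_pos: [0.2734, -0.499, 0.2526]
tool_rot: [0.981, 0.195, 0.0, -0.003]
force: [0.0, -0.3, 0.3]
finger_gap: 1.001
gripper_force: 0.0
(500, 3) [140 135 122] [136 130 118] 0.5797964 0.5780007
(505, 10) [150 143 129] [147 142 129] 0.5821757 0.5838653
(508, 20) [139 135 121] [139 132 119] 0.58842623 0.5882194
(509, 30) [175 166 153] [180 170 154] 0.5940489 0.5933375
(470, 10) [ 95 105 114] [ 97 109 115] 0.5646928 0.59691435
```

View pics/s1.png

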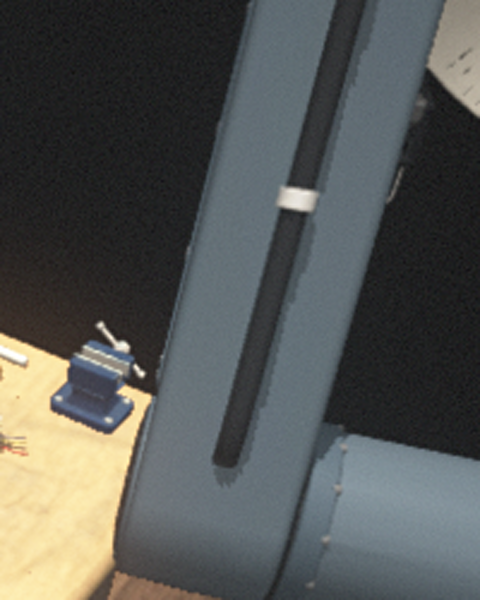

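The crop shows a static cream lampshade rim at its top right, next to the robot's upper arm. I'll work out its geometry before swinging on.

Run:
```python
from h import *
from station import manip
d=manip.snapshot("scene"); c=cloud(d); p=d["pixels"].astype(int)
m=(p[...,0]-p[...,2]>8)&(p[...,0]>90)&(d["range_z"]>0.4)&(d["range_z"]<.75); m[60:]=0; m[:,:470]=0
P=c[m]; print(len(P),P.min(0),P.max(0))
v,u=np.where(m)
for r in range(0,50,5):
    k=u[v==r]
    if len(k): print(r,k.min(),c[r,k.min()].round(3),k.max(),c[r,k.max()].round(3))
# normal
U,S,V=np.linalg.svd(P-P.mean(0),full_matrices=False); print(S,V)
e=manip.snapshot("top"); c=cloud(e)
for r in (300,320,340,360,380):
    row=c[r]; k=np.where(row[:,2]>0.25)[0]; print(r,k.min() if len(k) else 0,[(int(i),row[i].round(2).tolist()) for i in k[::12]][:20])
s=manip.sense(); print(s["q"],s["tcp_pos"])
```

```text
749 [ 0.15860997 -0.05496267  0.49354355] [ 0.19343635 -0.01040275  0.54866497]
0 498 [ 0.193 -0.045  0.547] 511 [ 0.18  -0.052  0.548]
5 496 [ 0.193 -0.045  0.541] 511 [ 0.178 -0.051  0.543]
10 495 [ 0.192 -0.044  0.535] 511 [ 0.176 -0.054  0.536]
15 493 [ 0.188 -0.016  0.538] 511 [ 0.174 -0.054  0.53 ]
20 492 [ 0.192 -0.048  0.522] 511 [ 0.172 -0.054  0.525]
25 490 [ 0.186 -0.01   0.528] 511 [ 0.169 -0.053  0.519]
30 493 [ 0.187 -0.051  0.509] 511 [ 0.167 -0.054  0.513]
35 497 [ 0.18  -0.049  0.505] 511 [ 0.165 -0.053  0.507]
40 502 [ 0.172 -0.051  0.5  ] 511 [ 0.162 -0.049  0.503]
45 507 [ 0.165 -0.051  0.495] 511 [ 0.16  -0.048  0.497]
[0.41514603 0.16082972 0.09829964] [[-0.39821163 -0.09045853 -0.91282241]
 [-0.86343017 -0.29901747  0.40629657]
 [-0.30970283  0.94995042  0.04096761]]
300 172 [(172, [0.44, -0.01, 0.91]), (442, [0.38, -0.14, 0.62]), (458, [0.38, -0.15, 0.62])]
320 427 [(427, [0.37, -0.13, 0.62]), (439, [0.37, -0.14, 0.63]), (455, [0.37, -0.15, 0.63])]
340 191 [(191, [0.24, 0.12, 0.26]), (203, [0.25, 0.1, 0.3]), (215, [0.26, 0.07, 0.31]), (227, [0.26, 0.05, 0.32])
[... 658 characters left out ...]
0.63])]
380 188 [(188, [0.19, 0.12, 0.3]), (200, [0.23, 0.08, 0.38]), (212, [0.25, 0.06, 0.44]), (224, [0.26, 0.04, 0.47]), (236, [0.27, 0.03, 0.48]), (248, [0.27, 0.01, 0.49]), (260, [0.28, -0.0, 0.51]), (272, [0.28, -0.01, 0.52]), (284, [0.29, -0.03, 0.53]), (296, [0.29, -0.04, 0.54]), (308, [0.29, -0.05, 0.54]), (320, [0.3, -0.06, 0.55]), (332, [0.3, -0.07, 0.56]), (344, [0.3, -0.08, 0.57]), (356, [0.3, -0.09, 0.57]), (368, [0.31, -0.1, 0.58]), (380, [0.31, -0.11, 0.58]), (392, [0.31, -0.11, 0.59]), (404, [0.31, -0.12, 0.59]), (416, [0.33, -0.12, 0.64])]
[-1.27084874e+00  4.57655567e-01  1.56443459e+00 -4.43319004e-04
  1.11834810e+00 -9.02881568e-02] [ 0.2722432  -0.50494989  0.25348071]
```

```bash
cat > lg.py <<'E'
from station import manip; import json
s=manip.sense(); open("log.txt","a").write(json.dumps([s["q"].tolist(),s["tcp_pos"].tolist()])+"\n")
E
python3 lg.py; for r in '0 0 0.1' '0 0 -0.05' ; do :; done
echo '{"moves":[[0, 0, 0.5, 0, 1], [0, 0, 1, 0, 1], [0, 0, 1, 0, 1]]}' | python3 drive.py >/dev/null; python3 lg.py
echo '{"moves":[[0, 0.5, 0, 0, 1], [0, 1, 0, 0, 1], [0, 1, 0, 0, 1]]}' | python3 drive.py >/dev/null; python3 lg.py
echo '{"moves":[[0, 0, -0.5, 0, 1], [0, 0, -1, 0, 1], [0, 0, -1, 0, 1]]}' | python3 drive.py >/dev/null; python3 lg.py
python3 - <<'E'
import json,numpy as np
from scipy.optimize import least_squares
D=[json.loads(l) for l in open("log.txt")]
D.append([[-1.35947515e+00,5.28497004e-01,1.43391865e+00,0,1.18139],[0.23739485,-0.57742833,0.25230942]])
def pr(p,q):
    a,L1,L2,h,f=p; return np.array([a+L1*np.sin(q[1])+L2*np.sin(q[1]+q[2]+f), h+L1*np.cos(q[1])+L2*np.cos(q[1]+q[2]+f)])
def res(p,full=False):
    return np.concatenate([pr(p,q)-[x[0]*np.cos(q[0])+x[1]*np.sin(q[0]),x[2]] for q,x in D])
r=least_squares(res,[0,.45,.4,0,0]); print(r.x,abs(r.fun).max())
r2=least_squares(lambda p:res([0,p[0],p[1],p[2],0]),[.45,.4,0]); print(r2.x,abs(r2.fun).max())
for q,x in D: print(np.round(q,3),np.round(x,3),"lat",-x[0]*np.sin(q[0])+x[1]*np.cos(q[0]))
E
```

```text
[-0.00881832  0.6080161   0.42335506  0.00566209  0.32490073] 0.0026382914119652545
[ 0.51454174  0.38061893 -0.04496499] 0.026878235089183855
[-1.271  0.458  1.564 -0.     1.118 -0.09 ] [ 0.272 -0.505  0.253] lat 0.11089047380943531
[-1.273  0.603  1.659 -0.     0.895 -0.09 ] [ 0.27  -0.501  0.146] lat 0.11092760644902902
[-1.259  0.706  1.371 -0.     1.049 -0.076] [ 0.312 -0.606  0.157] lat 0.11095895206601428
[-1.258  0.583  1.291 -0.     1.248 -0.077] [ 0.311 -0.603  0.265] lat 0.11097209186388901
[-1.359  0.528  1.434  0.     1.181] [ 0.237 -0.577  0.252] lat 0.11099724660281295
```

Run:
```python
from h import *
from station import manip
d=manip.snapshot("top"); e=load("top0.npy"); np.save("top1.npy",d,allow_pickle=True)
A=np.vstack([e["pixels"][234:384,362:512],d["pixels"][234:384,362:512]])
A=np.hstack([e["pixels"][214:384,342:512],d["pixels"][214:384,342:512]])
cv2.imwrite("pics/t1.png",cv2.resize(A[:,:,::-1],None,fx=2.3,fy=2.3,interpolation=2))
for dd in (e,d):
    c=cloud(dd)
    for r in (300,350,375,383):
        row=c[r]; k=np.where((row[:,2]>.5)&(np.arange(512)>380))[0]
        seg=np.split(k,np.where(np.diff(k)>1)[0]+1)
        print(r,[(int(g[0]),int(g[-1]),row[g[len(g)//2]].round(3).tolist()) for g in seg if len(g)])
```

```text
300 [(420, 420, [0.44, -0.011, 0.914]), (432, 445, [0.382, -0.14, 0.623]), (450, 462, [0.381, -0.154, 0.622])]
350 [(419, 432, [0.348, -0.125, 0.632]), (438, 451, [0.348, -0.139, 0.632])]
375 [(381, 447, [0.331, -0.115, 0.635])]
383 [(381, 470, [0.44, -0.011, 0.914])]
300 [(432, 445, [0.382, -0.14, 0.624]), (450, 462, [0.381, -0.154, 0.622])]
350 [(381, 436, [0.321, -0.142, 0.551]), (438, 451, [0.348, -0.139, 0.633])]
375 [(381, 511, [0.331, -0.138, 0.634])]
383 [(381, 511, [0.323, -0.141, 0.629])]
```

View pics/t1.png

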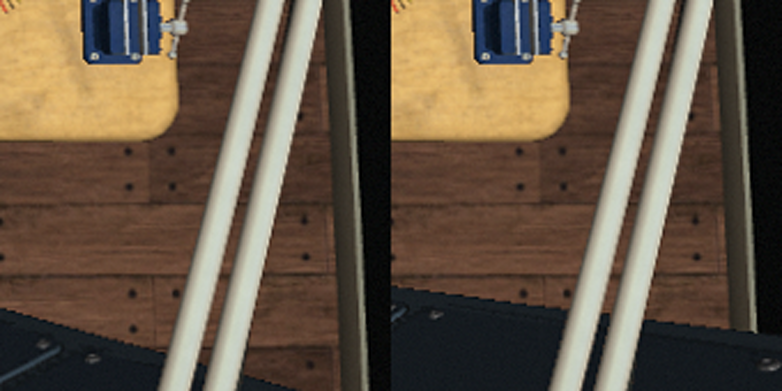

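The crop shows two lamp rods running over the robot's upper arm at about z 0.63. I'll check in the start data whether the arm already passed through the lamp, which would make it scenery only.

Run:
```python
from h import *
from station import manip
e=load("scene0.npy"); d=manip.snapshot("scene")
for r in (2,8,14,20,28):
    for x in range(464,512,5):
        f=lambda D:f'{D["range_z"][r,x]:.3f}{"C" if int(D["pixels"][r,x][0])-int(D["pixels"][r,x][2])>8 else "a"}'
        print(x,f(e),f(d),end=" | ")
    print()
s=manip.sense(); print(s["tau"].round(2),s["q"].round(3))
```

```text
464 0.583a 0.593a | 469 0.593a 0.593a | 474 0.592a 0.593a | 479 0.580C 0.580C | 484 0.580C 0.580C | 489 0.580C 0.580C | 494 0.580C 0.579C | 499 0.578C 0.578C | 504 0.578C 0.577C | 509 0.574C 0.575C | 
464 0.584a 0.596a | 469 0.595a 0.593a | 474 0.593a 0.595a | 479 0.588C 0.588C | 484 0.587C 0.585C | 489 0.586C 0.586C | 494 0.581C 0.585C | 499 0.584C 0.582C | 504 0.583C 0.580C | 509 0.581C 0.580C | 
464 0.590a 0.598a | 469 0.596a 0.596a | 474 0.592a 0.595a | 479 0.594a 0.593a | 484 0.592a 0.591a | 489 0.589a 0.591C | 494 0.589a 0.590C | 499 0.588C 0.587C | 504 0.586C 0.586C | 509 0.583C 0.583C | 
464 0.598a 0.596a | 469 0.596a 0.596a | 474 0.594a 0.594a | 479 0.594a 0.592a | 484 0.593a 0.592a | 489 0.590a 0.596C | 494 0.589a 0.593C | 499 0.592C 0.592C | 504 0.591C 0.589C | 509 0.586C 0.589C | 
464 0.600a 0.599a | 469 0.597a 0.596a | 474 0.597a 0.593a | 479 0.595a 0.593a | 484 0.595a 0.595a | 489 0.590a 1.437a | 494 0.598C 0.598C | 499 0.596C 0.595C | 504 0.594C 0.596C | 509 0.593C 0.593C | 
[ 4.000e-02 -4.972e+01 -2.004e+01  1.000e-02 -8.000e-02 -0.000e+00] [-1.258  0.589  1.3   -0.     1.246 -0.077]
```

The shade's static points lay inside the upper arm's volume in the second pose, with no reaction in the torques. The depth also runs continuously through the two at the start. The lamp is scenery only, so I'll carry on and watch the torques.

```bash
python3 rel.py 0.42 -0.19 0.28 10
```

```text
t 1.6 tcp [ 0.3101 -0.5986  0.2579] head 22.3 d [ 0.2567 -0.3362 -0.0247] turn 0.215 q [-1.26  0.59  1.3  -0.    1.25 -0.08] tilt [-7.0e-04  7.4e-03 -1.0e+00]
```

The manual's scale: shifts go in units of 100 mm and turns go in units of 0.1 rad. Converting my numbers, -0.09 m is -0.9, 0.07 m is 0.7.

```bash
echo '{"moves":[[0.2, -0.3, 0, 0, 1], [0.45, -0.6, -0.1, 0, 1], [0.7, -0.9, -0.2, 0, 1]]}' | python3 drive.py ; python3 -c "
from station import manip;s=manip.sense();print(s['tau'].round(1),s['q'].round(2))"; echo '{"moves":[[0.25, -0.35, 0, 0, 1], [0.5, -0.7, 0, 0.5, 1], [0.8, -1.05, 0, 1, 1], [1.05, -1.4, 0, 1.5, 1], [1.3, -1.75, 0, 2, 1], [1.6, -2.1, 0, 2.1, 1], [1.87, -2.46, 0, 2.1, 1], [1.87, -2.46, 0, 2.1, 1], [1.87, -2.46, 0, 2.1, 1]]}' | python3 drive.py;python3 -c "
from station import manip;s=manip.sense();print(s['tau'].round(1),s['q'].round(2))"
python3 - <<'E'
from h import *
from station import manip
s=manip.sense(); w=manip.snapshot("wrist"); w["s"]=s; np.save("w1.npy",w,allow_pickle=True)
cv2.imwrite("pics/w1.png",w["pixels"][:,:,::-1]); print(s["tcp_pos"],s["t"])
E
```

```text
t: 1.9
tcp_pos: [0.3398, -0.4851, 0.2724]
tool_rot: [0.981, 0.193, -0.0, -0.002]
force: [1.1, -0.4, -0.5]
finger_gap: 1.006
gripper_force: 0.0
[ -3.1 -39.  -18.   -0.1   0.1  -0.3] [-1.15  0.46  1.49  0.    1.19  0.03]
t: 2.8
tcp_pos: [0.4198, -0.1874, 0.2732]
tool_rot: [0.996, 0.091, -0.0, -0.0]
force: [-0.3, -0.1, -0.7]
finger_gap: 0.999
gripper_force: 0.0
[  1.1 -30.7 -15.4   0.1   0.1   0. ] [-0.66  0.28  1.81 -0.    1.06  0.73]
[ 0.41979956 -0.18741469  0.27317295] 2.8
```

View pics/w1.png

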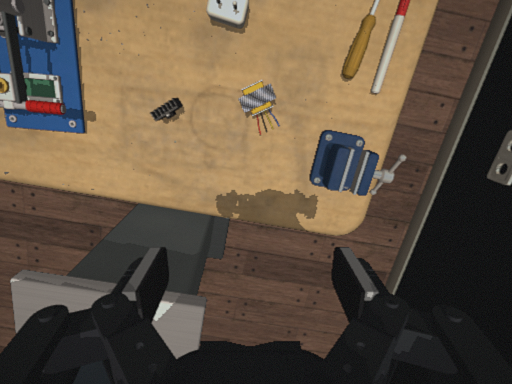

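The wrist picture shows the transformer at (258,100) with its leads toward (268,122), the heatsink at (168,108), and the jig's right half at the left edge. I'll take a second view from between the two.

```bash
python3 rel.py 0.41 -0.03 0.29 5.3
```

```text
t 2.85 tcp [ 0.4199 -0.1886  0.2732] head 10.34 d [ 0.0187 -0.1578 -0.0168] turn 0.088 q [-0.67  0.28  1.81 -0.    1.06  0.73] tilt [-6.e-04  2.e-04 -1.e+00]
```

Scaled: -0.155 m is -1.55, -0.115 m is -1.15, 0.087 rad is 0.87.

```bash
echo '{"moves":[[0.1, -0.35, 0, 0.8, 1], [0.15, -0.75, -0.1, 0.87, 1], [0.2, -1.15, -0.15, 0.87, 1], [0.18, -1.55, -0.17, 0.87, 1], [0.18, -1.55, -0.17, 0.87, 1], [0.18, -1.55, -0.17, 0.87, 1], [0.18, -1.55, -0.17, 0.87, 1]]}' | python3 drive.py
python3 - <<'E'
from h import *
from station import manip
s=manip.sense(); w=manip.snapshot("wrist"); w["s"]=s; np.save("w2.npy",w,allow_pickle=True)
cv2.imwrite("pics/w2.png",w["pixels"][:,:,::-1]); print(s["tcp_pos"],s["t"])
for n in("w1","w2"):
    d=load(n+".npy"); c=cloud(d,d["s"]); z=c[...,2]
    near=np.hypot(c[...,0]-.49,c[...,1]+.187)<.05
    m=(near&(z>.031)&(z<.05)).astype(np.uint8); v,u=np.where(m>0)
    print(n,"top face n",m.sum(),"z",np.median(z[m>0]).round(4))
    p=plane(d,np.c_[u,v],.035,d["s"])[:,:2]*1000; print(" core top",cv2.minAreaRect(p.astype(np.float32)))
    m=(near&(z>.015)&(z<.031)); v,u=np.where(m); p=plane(d,np.c_[u,v],.029,d["s"])[:,:2]*1000; print(" bob",p.mean(0),len(u))
    p=d["pixels"].astype(int); hsv=cv2.cvtColor(d["pixels"],cv2.COLOR_RGB2HSV)
    lo=(near&(z>.003)&(z<.016)); print(" low",c[lo].mean(0),lo.sum())
    lo=near&(hsv[...,1]>150)&(z>.003)&(z<.02); print(" sat",c[lo].mean(0) if lo.any() else 0,lo.sum())
    print(" table z",np.median(z[(np.hypot(c[...,0]-.55,c[...,1]+.19)<.03)]))
E
```

```text
t: 3.55
tcp_pos: [0.4109, -0.0345, 0.2904]
tool_rot: [0.999, 0.045, 0.0, 0.0]
force: [-0.0, 0.3, 0.4]
finger_gap: 1.0
gripper_force: 0.0
[ 0.41091917 -0.03450053  0.29036878] 3.55
w1 top face n 557 z 0.034
 core top ((495.4077453613281, -180.466064453125), (17.800485610961914, 41.72058868408203), 34.25886535644531)
 bob [ 495.9012445  -180.13218092] 295
 low [ 0.47754072 -0.19213114  0.00492693] 32
 sat [ 0.47357934 -0.19087209  0.00394319] 7
 table z -0.0013310722685271892
w2 top face n 521 z 0.0337
 core top ((495.38909912109375, -179.36514282226562), (18.474885940551758, 42.62660598754883), 34.27309036254883)
 bob [ 496.20808863 -174.39211819] 400
 low [ 0.49325703 -0.16956899  0.00960975] 114
 sat [ 0.48968179 -0.17178122  0.01156372] 9
 table z -0.0015401566937453537
```

View pics/w2.png

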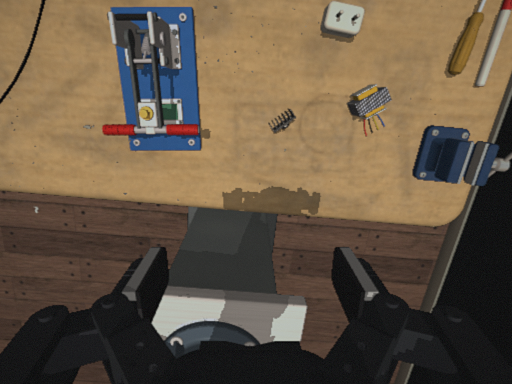

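The second view shows the jig whole, its red sleeves at (118,129) and (182,130), the white pad fixture between them, and the transformer at (370,102) with its leads below.

```bash
cat > jig.py <<'E'
import sys; from h import *
def reds(d):
    hsv=cv2.cvtColor(d["pixels"],cv2.COLOR_RGB2HSV)
    m=cv2.inRange(hsv,(0,170,90),(6,255,255))|cv2.inRange(hsv,(174,170,90),(180,255,255))
    return [cv2.minAreaRect(c) for c in cv2.findContours(m,0,2)[0] if cv2.contourArea(c)>25]
def blue(d,s=None):
    hsv=cv2.cvtColor(d["pixels"],cv2.COLOR_RGB2HSV); c=cloud(d,s)
    m=cv2.inRange(hsv,(105,120,50),(125,255,255)); m[np.hypot(c[...,0]-.493,c[...,1]-.095)>.13]=0
    q=np.concatenate([k for k in cv2.findContours(m,0,2)[0] if cv2.contourArea(k)>30]).reshape(-1,2)
    return cv2.minAreaRect((plane(d,q,.01,s)[:,:2]*1000).astype(np.float32)), c[m>0][:,2]
E
python3 - <<'E'
from jig import *
t=load("top1.npy"); w=load("w2.npy"); e=load("scene0.npy")
rs={}
for n,d,s in(("top",t,None),("w",w,w["s"]),("scene",e,None)):
    b,z=blue(d,s); print(n,b,"z",np.median(z))
    for r in reds(d):
        if (n=="top" and 195<r[0][0]<250 and r[0][1]>200) or (n=="w" and r[0][0]<230 and r[0][1]>100) or (n=="scene" and r[0][0]>240): rs.setdefault(n,[]).append(r[0]); print(" ",r)
for i,side in enumerate(("left","right")):
    pt=sorted(rs["top"])[i]; pw=sorted(rs["w"])[i]; ps=sorted(rs["scene"])[i]
    L=[(rays(t,[pt])[0],rays(t,[pt])[1][0]),(rays(w,[pw],w["s"])[0],rays(w,[pw],w["s"])[1][0]),(rays(e,[ps])[0],rays(e,[ps])[1][0])]
    print(side,"tw",tri(L[:2]),"tws",tri(L),"ws",tri(L[1:]))
E
```

```text
top ((493.02130126953125, 93.14512634277344), (174.40821838378906, 98.58385467529297), 5.314566135406494) z 0.010197667316854897
  ((207.93565368652344, 224.85643005371094), (5.0746893882751465, 16.020099639892578), 84.2894058227539)
  ((241.5, 221.5), (5.0, 15.0), 90.0)
w ((493.08428955078125, 92.60771942138672), (172.76657104492188, 98.01161193847656), 5.317293167114258) z 0.009285635888093113
  ((118.0, 129.5), (9.0, 32.0), 90.0)
  ((182.0, 129.0), (10.0, 30.0), 90.0)
scene ((506.6812744140625, 114.51513671875), (138.63009643554688, 63.26597595214844), 5.923185348510742) z 0.00920413289034916
  ((249.7269287109375, 253.56536865234375), (4.823818683624268, 14.032927513122559), 37.87498474121094)
  ((269.5000305175781, 229.50003051757812), (4.242640495300293, 12.727922439575195), 45.0)
left tw [0.43685904 0.12666316 0.06151899] tws [0.4368516  0.12710749 0.06027956] ws [0.43679654 0.12725401 0.06035939]
right tw [0.44452415 0.04979989 0.0641522 ] tws [0.44418497 0.05036597 0.06019647] ws [0.44400687 0.0506855  0.0604181 ]
```

```bash
python3 rel.py 0.4368 0.1272 0.13 95.3
```

```text
t 3.6 tcp [ 0.4109 -0.0345  0.2903] head 5.17 d [ 0.0403 -0.1589  0.1602] turn -1.573 q [-0.36  0.18  1.89 -0.    1.07  1.12] tilt [ 5.e-04  7.e-04 -1.e+00]
```

Scaled: 0.16 m is 1.6, -0.159 m is -1.59, -1.573 rad is -15.73.

```bash
echo '{"moves":[[0.1, -0.2, 0, -1.4, 0.6], [0.15, -0.4, 0.2, -2.8, 0.5], [0.2, -0.6, 0.3, -4.2, 0.5], [0.25, -0.8, 0.5, -5.6, 0.5], [0.3, -1, 0.7, -7, 0.5], [0.3, -1.2, 0.9, -8.4, 0.5], [0.35, -1.4, 1.1, -9.8, 0.5], [0.4, -1.59, 1.3, -11.2, 0.5], [0.4, -1.59, 1.6, -12.6, 0.5], [0.4, -1.59, 1.6, -14, 0.5], [0.4, -1.59, 1.6, -15.4, 0.5], [0.4, -1.59, 1.6, -15.73, 0.5], [0.4, -1.59, 1.6, -15.73, 0.5], [0.4, -1.59, 1.6, -15.73, 0.5]]}' | python3 drive.py; python3 rel.py 0.4368 0.1272 0.063 95.3
```

```text
t: 5.0
tcp_pos: [0.4361, 0.1284, 0.1301]
tool_rot: [0.674, 0.739, 0.0, 0.0]
force: [-0.1, 0.3, 0.0]
finger_gap: 0.499
gripper_force: 0.0
t 5.0 tcp [0.4361 0.1284 0.1301] head 95.29 d [-0.0012  0.0006  0.0671] turn -0.0 q [ 0.04  0.52  1.97 -0.    0.66 -0.05] tilt [-1.e-04  1.e-04 -1.e+00]
```

Lower onto the sleeve and pinch it.

Scaled: 0.067 m is 0.67, 0.055 m is 0.55.

```bash
echo '{"moves":[[-0.01, 0, 0.3, 0, 0.5], [-0.01, 0.01, 0.55, 0, 0.5], [-0.01, 0.01, 0.67, 0, 0.5], [-0.01, 0.01, 0.67, 0, 0.4], [-0.01, 0.01, 0.67, 0, 0.1], [-0.01, 0.01, 0.67, 0, 0], [-0.01, 0.01, 0.67, 0, 0], [-0.01, 0.01, 0.67, 0, 0], [-0.01, 0.01, 0.67, 0, 0], [-0.01, 0.01, 0.67, 0, 0]]}' | python3 drive.py 30
```

```text
t: 6.0
tcp_pos: [0.437, 0.1283, 0.0638]
tool_rot: [0.673, 0.74, 0.001, 0.001]
force: [-0.1, -2.4, 2.4]
finger_gap: 0.139
gripper_force: 29.8
```

```bash
echo '{"moves":[[0, 0.005, -0.098, 0, 0], [0, 0.02, -0.195, 0, 0], [0, 0.044, -0.29, 0, 0], [0, 0.077, -0.382, 0, 0], [0, 0.12, -0.47, 0, 0], [0, 0.171, -0.553, 0, 0], [0, 0.23, -0.631, 0, 0], [0, 0.297, -0.703, 0, 0], [0, 0.37, -0.768, 0, 0], [0, 0.45, -0.825, 0, 0], [0, 0.45, -0.825, 0, 0]]}' | python3 drive.py
```

```text
t: 7.1
tcp_pos: [0.475, 0.132, 0.1466]
tool_rot: [0.672, 0.74, -0.006, -0.005]
force: [-9.6, -6.4, 6.2]
finger_gap: 0.138
gripper_force: 29.8
```

Scaled: 0.0847 m is 0.847, 0.0753 m is 0.753.

```bash
echo '{"moves":[[0, 0.085, -0.048, 0, 0], [0, 0.175, -0.088, 0, 0], [0, 0.268, -0.119, 0, 0], [0, 0.363, -0.141, 0, 0], [0, 0.461, -0.153, 0, 0], [0, 0.559, -0.155, 0, 0], [0, 0.656, -0.147, 0, 0], [0, 0.753, -0.129, 0, 0], [0, 0.847, -0.102, 0, 0], [0, 0.91, -0.078, 0, 0], [0, 0.91, -0.078, 0, 0]]}' | python3 drive.py
```

```text
t: 8.2
tcp_pos: [0.5738, 0.1414, 0.1533]
tool_rot: [0.673, 0.74, 0.001, 0.001]
force: [3.2, -1.9, 1.8]
finger_gap: 0.139
gripper_force: 33.7
```

Scaled: -0.1 m is -1, -0.01 m is -0.1, 1.065 rad is 10.65.

```bash
echo '{"moves":[[0, 0, 0, 0, 0.3], [0, 0, 0, 0, 0.5], [0, 0, 0, 0, 0.5], [0, 0, -0.3, 0, 0.5], [0, 0, -0.7, 0, 0.5], [0, 0, -1, 0, 0.5], [0, -0.3, -1, 1.4, 0.7], [0, -0.7, -1, 2.8, 0.8], [-0.1, -1.1, -1, 4.2, 0.8], [-0.2, -1.4, -1, 5.6, 0.8], [-0.4, -1.6, -1, 7, 0.8], [-0.6, -1.7, -1, 8.4, 0.8], [-0.7, -1.7, -1, 9.8, 0.8], [-0.7, -1.7, -1, 10.65, 0.8], [-0.7, -1.7, -1, 10.65, 0.8], [-0.7, -1.7, -1, 10.65, 0.8]]}' | python3 drive.py
python3 - <<'E'
from jig import *
from station import manip
s=manip.sense(); w=manip.snapshot("wrist"); w["s"]=s; np.save("w3.npy",w,allow_pickle=True)
cv2.imwrite("pics/w3.png",w["pixels"][:,:,::-1]); print(s["tcp_pos"],s["t"])
t=manip.snapshot("top"); np.save("top3.npy",t,allow_pickle=True)
print(blue(w,s)[0],blue(t)[0])
E
python3 rel.py 0.4954 -0.180 0.11 34.3
```

```text
t: 9.8
tcp_pos: [0.4087, 0.0558, 0.2536]
tool_rot: [0.955, 0.297, -0.0, -0.0]
force: [-0.1, 0.2, 0.1]
finger_gap: 0.801
gripper_force: 0.0
[0.40872967 0.05575576 0.25363398] 9.8
((492.67059326171875, 93.882568359375), (173.17544555664062, 97.56407165527344), 5.30526876449585) ((510.10107421875, 94.65606689453125), (140.6935577392578, 98.53239440917969), 4.784165859222412)
t 9.9 tcp [0.4089 0.0558 0.2536] head 34.53 d [-0.0624  0.2434  0.1435] turn 0.004 q [-0.14  0.24  1.94  0.    0.97  0.83] tilt [-1.e-04 -3.e-04 -1.e+00]
```

View pics/w3.png

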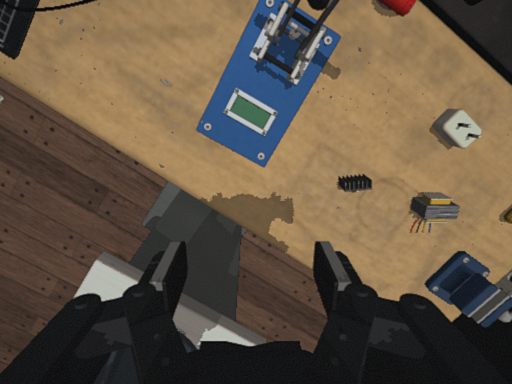

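The view shows the arm standing open at the rear. The nest's green floor is at (250,112) inside a white fence, and the transformer is undisturbed at (435,207). I'll measure the nest and re-measure the transformer.

```bash
cat > nest.py <<'E'
from jig import *
def nest(d,s=None):
    hsv=cv2.cvtColor(d["pixels"],cv2.COLOR_RGB2HSV); c=cloud(d,s)
    near=(np.hypot(c[...,0]-.458,c[...,1]-.09)<.045)
    out={}
    for n,m,z in(("green",cv2.inRange(hsv,(55,80,40),(95,255,255)),.01),("fence",cv2.inRange(hsv,(0,0,140),(180,70,255)),.016)):
        m[~near]=0; v,u=np.where(m>0)
        p=np.c_[u,v]; out[n]=(cv2.minAreaRect((plane(d,p,z,s)[:,:2]*1000).astype(np.float32)),float(np.median(c[m>0][:,2])),p.mean(0))
    return out
E
python3 - <<'E'
from nest import *
w=load("w3.npy"); t=load("top3.npy")
a=nest(w,w["s"]); b=nest(t)
for x in (a,b):
    for k in x: print(k,x[k])
p,q=a["fence"][0][0],b["fence"][0][0]
mw=rays(w,[a["green"][2]],w["s"]); mt=rays(t,[b["green"][2]]); print("green tri",tri([(mw[0],mw[1][0]),(mt[0],mt[1][0])]))
d=w; c=cloud(d,d["s"]); z=c[...,2]; m=(np.hypot(c[...,0]-.495,c[...,1]+.18)<.05)&(z>.031)&(z<.05); v,u=np.where(m)
print("core w3",cv2.minAreaRect((plane(d,np.c_[u,v],.035,d["s"])[:,:2]*1000).astype(np.float32)))
E
```

```text
green (((457.7325744628906, 90.43065643310547), (19.147205352783203, 44.54439926147461), 5.343569755554199), 0.009530782824451911, array([250.01842546, 111.7319933 ]))
fence (((362.17449951171875, 3.99737548828125), (272.54718017578125, 478.8024597167969), 88.96111297607422), 0.015103146909931808, array([250.39225589, 112.71043771]))
green (((459.2518615722656, 91.2507095336914), (43.89426040649414, 16.93534278869629), 89.86969757080078), 0.010317839084066138, array([226.59558824, 215.58823529]))
fence (((427.95611572265625, 158.02659606933594), (46.494815826416016, 211.8658447265625), 24.82606315612793), 0.015933930772873528, array([213.75912409, 220.96350365]))
green tri [0.45837802 0.09033529 0.00813167]
core w3 ((495.39874267578125, -177.9387969970703), (17.959348678588867, 43.944156646728516), 34.56471633911133)
```

Scaled: 0.243 m is 2.43, 0.2 m is 2, 0.004 rad is 0.04.

```bash
echo '{"moves":[[-0.1, 0.4, 0.1, 0, 0.8], [-0.2, 0.8, 0.3, 0, 0.8], [-0.3, 1.2, 0.5, 0, 0.8], [-0.4, 1.6, 0.7, 0, 0.8], [-0.5, 2, 0.9, 0, 0.8], [-0.62, 2.43, 1.1, 0.04, 0.8], [-0.62, 2.43, 1.43, 0.04, 0.8], [-0.62, 2.43, 1.43, 0.04, 0.8], [-0.62, 2.43, 1.43, 0.04, 0.8]]}' | python3 drive.py
python3 - <<'E'
from h import *
from station import manip
s=manip.sense(); w=manip.snapshot("wrist"); w["s"]=s; np.save("w4.npy",w,allow_pickle=True)
d=w; c=cloud(d,d["s"]); z=c[...,2]; m=(np.hypot(c[...,0]-.495,c[...,1]+.18)<.04)&(z>.0315)&(z<.05); v,u=np.where(m)
print(m.sum(),np.median(z[m]))
if m.any(): print("core w4",cv2.minAreaRect((plane(d,np.c_[u,v],.035,d["s"])[:,:2]*1000).astype(np.float32)),u.min(),u.max(),v.min(),v.max())
E
python3 rel.py 0.4954 -0.180 0.0295 34.3
```

```text
t: 10.8
tcp_pos: [0.4944, -0.1789, 0.1101]
tool_rot: [0.956, 0.294, -0.001, -0.001]
force: [-0.2, 0.5, -0.3]
finger_gap: 0.799
gripper_force: 0.0
1345 0.03393477740455983
core w4 ((496.4512023925781, -180.32534790039062), (18.299030303955078, 41.6328125), 34.35432052612305) 226 283 199 222
t 10.85 tcp [ 0.4951 -0.179   0.1111] head 34.28 d [-0.0003  0.0011  0.0816] turn -0.0 q [-0.56  0.62  1.8   0.    0.73  0.41] tilt [-3.e-04 -9.e-04 -1.e+00]
```

Scaled: 0.0815 m is 0.815, 0.06 m is 0.6.

```bash
echo '{"moves":[[0, 0.01, 0.3, 0, 0.8], [0, 0.01, 0.6, 0, 0.8], [0, 0.01, 0.815, 0, 0.8], [0, 0.01, 0.815, 0, 0.8], [0, 0.01, 0.815, 0, 0.5], [0, 0.01, 0.815, 0, 0.3], [0, 0.01, 0.815, 0, 0.3], [0, 0.01, 0.815, 0, 0.3], [0, 0.01, 0.815, 0, 0.3], [0, 0.01, 0.815, 0, 0.3]]}' | python3 drive.py 50
python3 - <<'E'
from h import *
from station import manip
s=manip.sense(); w=manip.snapshot("wrist"); w["s"]=s; np.save("w5.npy",w,allow_pickle=True)
c=cloud(w,s); z=c[...,2]; T=Ro.from_quat(s["tool_rot"]).as_matrix(); L=(c-s["tcp_pos"])@T
m=(abs(L[...,0])<.025)&(abs(L[...,1])<.018)&(z>.0315)&(z<.037); v,u=np.where(m); print(s["tcp_pos"],m.sum(),z[m].mean() if m.any() else 0)
if m.any():
    P=(plane(w,np.c_[u,v],.035,s)-s["tcp_pos"])@T; print("core in tool x",np.percentile(P[:,0],[1,50,99]),cv2.minAreaRect((P[:,:2]*1000).astype(np.float32)))
E
```

```text
t: 11.85
tcp_pos: [0.4971, -0.1811, 0.0313]
tool_rot: [0.956, 0.294, 0.001, 0.001]
force: [1.1, 1.8, 6.9]
finger_gap: 0.476
gripper_force: 51.5
[ 0.49709916 -0.18109278  0.03127028] 2603 0.033808679957343594
core in tool x [-0.00889027  0.0008291   0.0101177 ] ((1.1474332809448242, 0.011274337768554688), (20.058618545532227, 35.80837631225586), 0.09428302943706512)
```

Scaled: -0.03 m is -0.3, -0.1 m is -1.

```bash
echo '{"moves":[[0, 0, -0.3, 0, 0.3], [0, 0, -0.7, 0, 0.3], [0, 0, -1, 0, 0.3], [0, 0, -1, 0, 0.3]]}' | python3 drive.py; python3 rel.py 0.4575 0.0901 0.13 5.33
```

```text
t: 12.3
tcp_pos: [0.4985, -0.1823, 0.1339]
tool_rot: [0.956, 0.294, 0.003, 0.004]
force: [0.0, -0.7, -2.7]
finger_gap: 0.475
gripper_force: 51.5
t 12.3 tcp [ 0.4985 -0.1823  0.1339] head 34.21 d [ 0.1192 -0.2483  0.002 ] turn 0.504 q [-0.56  0.58  1.78  0.    0.77  0.41] tilt [ 0.0042  0.0095 -0.9999]
```

Scaled: -0.248 m is -2.48, -0.24 m is -2.4, 0.504 rad is 5.04.

```bash
echo '{"moves":[[0.1, -0.2, 0, 0.4, 0.3], [0.3, -0.55, 0, 1, 0.3], [0.45, -0.9, 0, 1.8, 0.3], [0.6, -1.25, 0, 2.5, 0.3], [0.77, -1.6, 0, 3.2, 0.3], [0.93, -1.95, 0, 4, 0.3], [1.07, -2.25, 0, 4.6, 0.3], [1.15, -2.4, 0, 5, 0.3], [1.19, -2.48, 0, 5.04, 0.3], [1.19, -2.48, 0, 5.04, 0.3], [1.19, -2.48, 0, 5.04, 0.3], [1.19, -2.48, 0, 5.04, 0.3]]}' | python3 drive.py; python3 rel.py 0.4575 0.0901 0.065 5.33
python3 - <<'E'
from nest import *
from station import manip
s=manip.sense(); w=manip.snapshot("wrist"); w["s"]=s; np.save("w6.npy",w,allow_pickle=True)
c=cloud(w,s); T=Ro.from_quat(s["tool_rot"]).as_matrix(); L=(c-s["tcp_pos"])@T
m=(abs(L[...,0])<.03)&(abs(L[...,1])<.016)&(abs(L[...,2]+.0045)<.006); v,u=np.where(m); print(m.sum(),np.median(L[m][:,2]))
P=L[m]; print("core x",np.percentile(P[:,0],[1,50,99]),cv2.minAreaRect((P[:,:2]*1000).astype(np.float32)))
cv2.imwrite("pics/w6.png",w["pixels"][:,:,::-1])
E
```

```text
t: 13.5
tcp_pos: [0.4554, 0.0902, 0.1291]
tool_rot: [0.999, 0.046, 0.0, 0.0]
force: [-0.4, -0.9, -1.5]
finger_gap: 0.471
gripper_force: 51.4
t 13.5 tcp [0.4554 0.0902 0.1291] head 5.26 d [0.0021 0.0003 0.0641] turn -0.001 q [-0.05  0.53  1.94 -0.    0.67  1.43] tilt [ 3.e-04  2.e-04 -1.e+00]
2444 -0.002592025477484452
core x [-0.01020189  0.00020352  0.00815428] ((-0.4955635070800781, 0.01573944091796875), (33.15664291381836, 31.978736877441406), 0.09163138270378113)
```

View pics/w6.png

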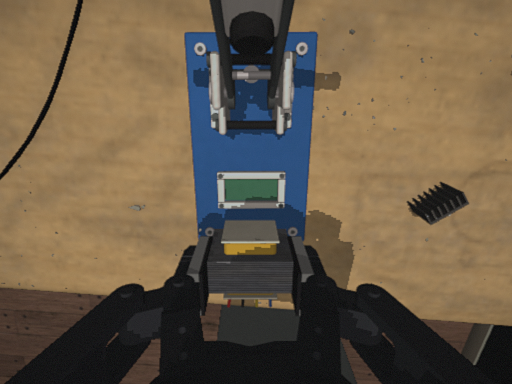

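The view shows the core gripped at (250,272) with its leads toward the robot, the empty nest at (251,190), and the arm back at the top. I'll refine the core's offset in the tool.

Run:
```python
from nest import *
for n in("w5","w6"):
    w=load(n+".npy"); s=w["s"]; c=cloud(w,s); T=Ro.from_quat(s["tool_rot"]).as_matrix(); L=(c-s["tcp_pos"])@T
    for a,b in((.0145,.0185),(-.0185,-.0145)):
        m=(abs(L[...,0])<.03)&(L[...,1]>a)&(L[...,1]<b)&(abs(L[...,2]+.0026)<.004)
        if not m.any(): continue
        v,u=np.where(m); P=(rays(w,np.c_[u,v],s)); o=(P[0]-s["tcp_pos"])@T; r=P[1]@T; X=o+r*((-.0037-o[2])/r[:,2])[:,None]
        print(n,a,m.sum(),np.percentile(X[:,0]*1000,[0,2,50,98,100]).round(1))
b=nest(load("w6.npy"),load("w6.npy")["s"]); print(b["green"])
d=load("w6.npy");print(blue(d,d["s"])[0])
```

```text
w5 0.0145 305 [-8.9 -8.9  1.4 10.6 11.2]
w5 -0.0185 302 [-8.9 -8.9  1.4 10.6 11.2]
w6 0.0145 310 [-9.3 -9.3  1.  10.2 10.8]
w6 -0.0185 294 [-9.3 -9.3  1.  10.2 10.8]
(((457.218017578125, 90.43624877929688), (17.59966278076172, 44.9000358581543), 5.252995491027832), 0.009585612368061769, array([250.73020528, 189.43108504]))
((494.0851745605469, 93.72581481933594), (171.52786254882812, 97.62709045410156), 5.413887977600098)
```

```bash
echo '{"moves":[[0.01, 0, 0.2, 0, 0.3], [0.02, 0, 0.5, 0, 0.3], [0.02, 0, 0.75, 0, 0.3], [0.02, 0, 0.77, 0, 0.3], [0.02, 0, 0.77, 0, 0.3]]}' | python3 drive.py; python3 rel.py 0.4573 0.0902 0.0413 5.33
```

```text
t: 14.05
tcp_pos: [0.4569, 0.0908, 0.0518]
tool_rot: [0.999, 0.046, -0.001, -0.0]
force: [0.9, -0.2, -1.4]
finger_gap: 0.478
gripper_force: 51.3
t 14.05 tcp [0.4569 0.0908 0.0518] head 5.26 d [0.0004 0.0006 0.0105] turn -0.001 q [-0.04  0.69  1.97 -0.    0.48  1.43] tilt [-1.4e-03 -2.0e-04 -1.0e+00]
```

Scaled: 0.01 m is 0.1, 0.008 m is 0.08.

```bash
echo '{"moves":[[0, 0, 0.03, 0, 0.3], [0, 0.005, 0.06, 0, 0.3], [0, 0.005, 0.08, 0, 0.3], [0, 0.005, 0.1, 0, 0.3], [0, 0.005, 0.1, 0, 0.3], [0, 0.005, 0.1, 0, 0.3]]}' | python3 drive.py; python3 rel.py 0.4573 0.0902 0.0413 5.33
```

```text
t: 14.65
tcp_pos: [0.4577, 0.0908, 0.0423]
tool_rot: [0.999, 0.046, 0.001, 0.0]
force: [1.0, -0.4, -2.2]
finger_gap: 0.475
gripper_force: 51.3
t 14.65 tcp [0.4577 0.0908 0.0423] head 5.32 d [-0.0004  0.0006  0.001 ] turn -0.0 q [-0.04  0.71  1.98 -0.    0.45  1.43] tilt [ 1.5e-03  2.0e-04 -1.0e+00]
```

Scaled: 0.002 m is 0.02, 0.001 m is 0.01.

```bash
echo '{"moves":[[0, 0, 0.01, 0, 0.3], [0, 0, 0.02, 0, 0.3], [0, 0, 0.02, 0, 0.3]]}' | python3 drive.py
```

```text
t: 14.95
tcp_pos: [0.4577, 0.0909, 0.0412]
tool_rot: [0.999, 0.046, 0.001, 0.0]
force: [0.6, -0.2, 10.2]
finger_gap: 0.478
gripper_force: 52.8
```

Scaled: -0.18 m is -1.8, -0.15 m is -1.5.

```bash
echo '{"moves":[[0, 0, 0, 0, 0.5], [0, 0, 0, 0, 0.65], [0, 0, 0, 0, 0.7], [0, 0, 0, 0, 0.7], [0, 0, -0.2, 0, 0.7], [0, 0, -0.6, 0, 0.7], [0, 0, -1, 0, 0.7], [-0.1, 0, -1.5, 0, 0.7], [-0.3, 0, -1.8, 0, 0.7], [-0.3, 0, -1.8, 0, 0.7]]}' | python3 drive.py
python3 - <<'E'
from nest import *
from station import manip
s=manip.sense(); w=manip.snapshot("wrist"); w["s"]=s; np.save("w7.npy",w,allow_pickle=True)
print(s["tcp_pos"],s["t"])
c=cloud(w,s); z=c[...,2]; m=(np.hypot(c[...,0]-.458,c[...,1]-.09)<.03)&(z>.041)&(z<.05); v,u=np.where(m)
P=plane(w,np.c_[u,v],.045,s)[:,:2]*1000
print("core",m.sum(),np.median(z[m]),cv2.minAreaRect(P.astype(np.float32)))
jx=np.array([np.cos(np.radians(5.3)),np.sin(np.radians(5.3))]); Q=c[m]; q=(Q[:,:2]-[.458,.09])@jx
A=np.c_[q,(Q[:,:2]-[.458,.09])@[-jx[1],jx[0]],np.ones(len(q))]; print("tilt",np.linalg.lstsq(A,Q[:,2],rcond=None)[0])
cv2.imwrite("pics/w7.png",cv2.resize(w["pixels"][60:330,120:400,::-1],None,fx=2.2,fy=2.2))
print(reds(w));
E
python3 rel.py 0.5738 0.1404 0.24 95.3
```

```text
t: 15.95
tcp_pos: [0.4264, 0.0882, 0.2234]
tool_rot: [0.999, 0.047, 0.003, 0.0]
force: [0.5, -0.3, -0.9]
finger_gap: 0.7
gripper_force: 0.0
[0.42644509 0.08821433 0.22340859] 15.95
core 676 0.04400767138530057 ((456.51416015625, 92.1021728515625), (16.713714599609375, 40.96101760864258), 5.31655740737915)
tilt [0.00486297 0.00078997 0.04398357]
[]
t 16.0 tcp [0.4269 0.0882 0.2218] head 5.32 d [ 0.1512 -0.0384 -0.0177] turn -1.57 q [-0.05  0.32  1.93  0.    0.89  1.42] tilt [ 3.7e-03  5.0e-04 -1.0e+00]
```

View pics/w7.png

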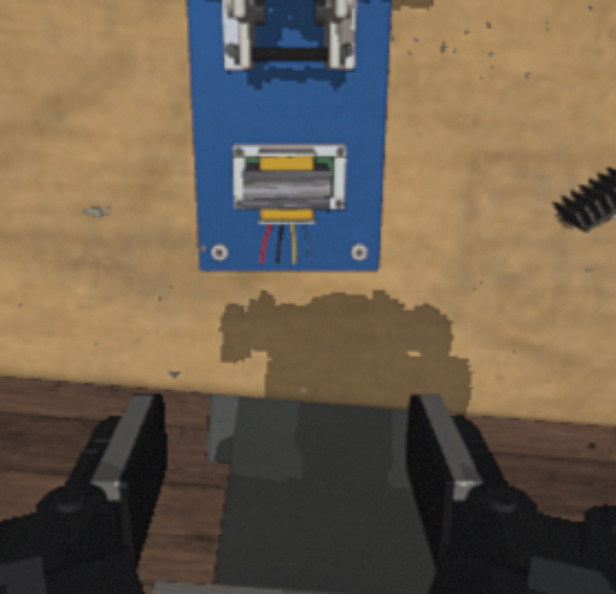

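The crop shows the transformer in the fence at (288,185) with its leads to the front. The core top measures z 0.044 and level, so it is seated. Next I go back to the T-bar's left sleeve.

Scaled: 0.14 m is 1.4, 0.151 m is 1.51, -1.57 rad is -15.7.

```bash
echo '{"moves":[[0.1, 0, -0.2, -1.4, 0.6], [0.3, -0.1, -0.3, -2.8, 0.5], [0.5, -0.1, -0.4, -4.2, 0.5], [0.7, -0.2, -0.4, -5.6, 0.5], [0.9, -0.2, -0.4, -7, 0.5], [1.1, -0.3, -0.4, -8.4, 0.5], [1.2, -0.3, -0.4, -9.8, 0.5], [1.3, -0.38, -0.4, -11.2, 0.5], [1.4, -0.38, -0.3, -12.6, 0.5], [1.51, -0.38, -0.3, -14, 0.5], [1.51, -0.38, -0.3, -15.4, 0.5], [1.51, -0.38, -0.3, -15.7, 0.5], [1.51, -0.38, -0.3, -15.7, 0.5], [1.51, -0.38, -0.3, -15.7, 0.5]]}' | python3 drive.py
python3 - <<'E'
from jig import *
from station import manip
s=manip.sense(); w=manip.snapshot("wrist"); t=manip.snapshot("top"); print(s["tcp_pos"],s["t"])
for d,q in((w,s),(t,None)):
    c=cloud(d,q)
    hsv=cv2.cvtColor(d["pixels"],cv2.COLOR_RGB2HSV); m=cv2.inRange(hsv,(0,150,60),(7,255,255))|cv2.inRange(hsv,(173,150,60),(180,255,255))
    m[(np.hypot(c[...,0]-.575,c[...,1]-.10)>.09)|(c[...,2]<.1)]=0
    for k in cv2.findContours(m,0,2)[0]:
        if cv2.contourArea(k)>10:
            r=cv2.minAreaRect(k); mm=np.zeros_like(m); cv2.drawContours(mm,[k],0,255,-1); print(r, "cloud",np.median(c[mm>0],axis=0).round(4),"plane",plane(d,[r[0]],.149,q).round(4))
E
python3 rel.py 0.575 0.140 0.152 95.3
```

```text
t: 17.4
tcp_pos: [0.5737, 0.1399, 0.2484]
tool_rot: [0.674, 0.739, -0.001, -0.001]
force: [-0.9, 0.1, -0.3]
finger_gap: 0.503
gripper_force: 0.0
[0.57368825 0.13985993 0.2483765 ] 17.4
((252.5, 280.0), (38.0, 13.0), 90.0) cloud [0.5817 0.0655 0.1516] plane [[0.5822 0.0643 0.149 ]]
((251.5, 201.0), (44.0, 15.0), 90.0) cloud [0.5746 0.141  0.1517] plane [[0.5743 0.14   0.149 ]]
((197.0, 158.5), (5.0, 16.0), 90.0) cloud [0.5736 0.1321 0.1526] plane [[0.5751 0.1369 0.149 ]]
((232.34158325195312, 154.9158477783203), (5.671712398529053, 17.214143753051758), 84.2894058227539) cloud [0.5811 0.0631 0.1522] plane [[0.5821 0.0629 0.149 ]]
t 17.5 tcp [0.5738 0.1399 0.2492] head 95.24 d [0.     0.0014 0.0972] turn -0.001 q [ 0.05  0.49  1.52  0.    1.13 -0.04] tilt [ 1.0e-04 -1.5e-03 -1.0e+00]
```

```bash
echo '{"moves":[[0, 0.01, 0.3, 0, 0.5], [0, 0.01, 0.7, 0, 0.5], [0, 0.01, 0.97, 0, 0.5], [0, 0.01, 0.97, 0, 0.3], [0, 0.01, 0.97, 0, 0], [0, 0.01, 0.97, 0, 0], [0, 0.01, 0.97, 0, 0], [0, 0.01, 0.97, 0, 0], [0, 0.01, 0.97, 0, 0]]}' | python3 drive.py 30
```

```text
t: 18.4
tcp_pos: [0.5752, 0.14, 0.1536]
tool_rot: [0.674, 0.739, 0.0, 0.0]
force: [0.8, -0.5, -6.2]
finger_gap: 0.135
gripper_force: 29.4
```

```bash
echo '{"moves":[[0, -0.091, -0.036, 0, 0], [0, -0.185, -0.063, 0, 0], [0, -0.282, -0.081, 0, 0], [0, -0.379, -0.089, 0, 0], [0, -0.477, -0.087, 0, 0], [0, -0.575, -0.075, 0, 0], [0, -0.67, -0.053, 0, 0], [0, -0.763, -0.022, 0, 0], [0, -0.853, 0.018, 0, 0], [0, -0.938, 0.066, 0, 0], [0, -0.938, 0.066, 0, 0]]}' | python3 drive.py
```

```text
t: 19.5
tcp_pos: [0.4785, 0.131, 0.1456]
tool_rot: [0.674, 0.739, -0.002, -0.002]
force: [-0.4, -1.5, 2.4]
finger_gap: 0.138
gripper_force: 30.9
```

Scaled: 0.0727 m is 0.727, 0.0679 m is 0.679.

```bash
echo '{"moves":[[0, -0.079, 0.057, 0, 0], [0, -0.153, 0.122, 0, 0], [0, -0.22, 0.194, 0, 0], [0, -0.279, 0.272, 0, 0], [0, -0.33, 0.355, 0, 0], [0, -0.373, 0.443, 0, 0], [0, -0.406, 0.535, 0, 0], [0, -0.42, 0.582, 0, 0], [0, -0.43, 0.63, 0, 0], [0, -0.439, 0.679, 0, 0], [0, -0.443, 0.705, 0, 0], [0, -0.445, 0.727, 0, 0], [0, -0.445, 0.727, 0, 0], [0, -0.445, 0.727, 0, 0]]}' | python3 drive.py
```

```text
t: 20.9
tcp_pos: [0.4374, 0.1273, 0.0743]
tool_rot: [0.674, 0.739, 0.0, 0.0]
force: [0.5, -2.2, 3.8]
finger_gap: 0.136
gripper_force: 29.7
```

```bash
echo '{"moves":[[0, 0, 0.01, 0, 0], [0, 0, 0.02, 0, 0], [0, 0, 0.03, 0, 0], [0, 0, 0.035, 0, 0], [0, 0, 0.035, 0, 0]]}' | python3 drive.py
```

```text
t: 21.4
tcp_pos: [0.4373, 0.1273, 0.0733]
tool_rot: [0.674, 0.739, 0.001, 0.001]
force: [-2.8, -2.4, 32.0]
finger_gap: 0.139
gripper_force: 32.6
```

Scaled: -0.07 m is -0.7, -0.22 m is -2.2.

```bash
echo '{"moves":[[0, 0, -0.02, 0, 0], [0, 0, -0.03, 0, 0.1], [0, 0, -0.03, 0, 0.3], [0, 0, -0.03, 0, 0.5], [0, 0, -0.03, 0, 0.5], [0, 0, -0.03, 0, 0.5], [0, 0, -0.3, 0, 0.5], [0, 0, -0.7, 0, 0.5], [0, 0, -1.1, 0, 0.5], [0, 0, -1.5, 0, 0.5], [0.1, 0, -2, 0, 0.5], [0.2, 0, -2.2, 0, 0.5], [0.2, 0, -2.2, 0, 0.5]]}' | python3 drive.py
cat > chk.py <<'E'
from jig import *
from station import manip
s=manip.sense(); w=manip.snapshot("wrist"); t=manip.snapshot("top"); e=manip.snapshot("scene"); np.save("f.npy",dict(w=w,s=s,t=t,e=e),allow_pickle=True); print(s["tcp_pos"],s["t"],s["force"])
R={}
for n,d,q in(("w",w,s),("t",t,None),("e",e,None)):
    c=cloud(d,q)
    hsv=cv2.cvtColor(d["pixels"],cv2.COLOR_RGB2HSV); m=cv2.inRange(hsv,(0,150,60),(7,255,255))|cv2.inRange(hsv,(173,150,60),(180,255,255))
    m[(np.hypot(c[...,0]-.44,c[...,1]-.09)>.07)|(c[...,2]<.045)]=0
    for k in cv2.findContours(m,0,2)[0]:
        if cv2.contourArea(k)>20:
            r=cv2.minAreaRect(k); p=plane(d,[r[0]],.065,q)[0]; R.setdefault(p[1]>.09,[]).append((rays(d,[r[0]],q)[0],rays(d,[r[0]],q)[1][0]))
            mm=np.zeros_like(m); cv2.drawContours(mm,[k],0,255,-1); print(n,np.round(r[0],1),np.round(r[1],1),"cloud top z",np.percentile(c[mm>0][:,2],[50,80]).round(4),p.round(4))
for k in R: print("left" if k else "right",len(R[k]),tri(R[k]).round(4))
E
python3 chk.py
```

```text
t: 22.7
tcp_pos: [0.4371, 0.1482, 0.2936]
tool_rot: [0.673, 0.739, 0.003, 0.003]
force: [0.1, -1.1, -1.1]
finger_gap: 0.503
gripper_force: 0.0
[0.4370621  0.14823531 0.29359432] 22.7 [ 0.13796167 -1.07042494 -1.09083506]
w [247. 235.] [26.  8.] cloud top z [0.0687 0.0696] [0.4436 0.0499 0.065 ]
w [246.5 180. ] [ 9. 28.] cloud top z [0.069  0.0698] [0.436  0.1271 0.065 ]
t [207.5 224.8] [ 5.2 15.4] cloud top z [0.0696 0.0711] [0.4369 0.127  0.065 ]
t [241.  221.5] [ 5. 16.] cloud top z [0.0698 0.071 ] [0.4444 0.0507 0.065 ]
e [249.7 251.5] [ 5.8 15.2] cloud top z [0.0688 0.07  ] [0.438  0.1264 0.065 ]
e [269.4 227.4] [ 5.2 14.1] cloud top z [0.0687 0.0698] [0.4451 0.0495 0.065 ]
right 3 [0.444  0.0507 0.0666]
left 3 [0.4367 0.1272 0.0663]
```

```bash
python3 - <<'E'
from h import *
f=load("f.npy")
for n,d,q in(("w",f["w"],f["s"]),("t",f["t"],None)):
    c=cloud(d,q); j=np.radians(5.3); ex=np.array([np.cos(j),np.sin(j)]); ey=np.array([-ex[1],ex[0]])
    X=(c[...,:2]-[.458,.0902])@ex; Y=(c[...,:2]-[.458,.0902])@ey; z=c[...,2]
    for a,b in((.012,.02),(-.02,-.012)):
        m=(abs(X)<.014)&(Y>a)&(Y<b)&(z>.038)&(z<.05)
        if m.any(): print(n,a,m.sum(),"z",np.median(z[m]).round(4),"X",np.percentile(X[m],[3,97]).round(4))
E
python3 -c "
from station import manip
print(manip.sense()['t']); print(manip.sign_off())"
```

```text
w 0.012 77 z 0.0439 X [-0.0099  0.0065]
t 0.012 8 z 0.0443 X [-0.0077  0.0076]
t -0.02 22 z 0.0442 X [-0.0093  0.0071]
22.85
the job is handed in; nothing more can be done
None
```

The job is handed in at about 23 s: the arm was swung back until it stayed open, the transformer was seated flat in the nest with its leads to the front, and the arm was brought back and released at about 0.065 rad, which fits the pad bearing on the core; the charger block and heatsink were left alone.

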